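# Dock the payment tile in the counter board

## Task

The small carved box has been left standing in the dock of the counter board: set it upright on the round cork mat. Without picking it up, slide the black-and-blue payment tile over the board into the dock that this frees, press it down until it sits fully home, flush with the board, and let go. Leave the soap carton and the two compasses on the board where they are.

Things in the scene. Friction and masses are not known exactly. Their poses are not given: they have to be found in the camera images.
- board: Light wooden counter board, fixed on the table, 210 mm along its x, 370 mm along its y, 20 mm high, flat slippery top. Origin at the centre of its underside, z up. In its top is the dock, a rectangular recess 91 mm along the board's x by 59 mm along its y, its mouth widened by a dark 3 mm bevel all round, floored by a grey pad.
- dock (a point): Centre of the dock's mouth, level with the board's top (20 mm above the table); at [-15, 0, 20] mm in the board's frame; axes as the board's.
- dock_pad (a joint): How far the dock's grey floor pad has been pushed straight down: 0 at the start (pad top 4 mm below the board's top) to 0.006 m (10 mm below it). It gives way to more than about 6 N and stays where it has been pushed to (no spring).
- pay_tile: Flat rigid black plate with a blue face and white arcs, face up, 86 mm along its x, 54 along its y, 10 thick, about 120 g, slides easily on the board (friction about 0.2; fingertips grip it better). Origin: centre of its underside. Starts left or right of the dock. Fits the dock with 2.5 mm to spare all round, its x along the dock's x, either way round; rests 6 mm proud until pressed.
- carved_box: Small red-brown carved wooden box, lid fixed, 53 x 51 x 61 mm high, 90 g; origin at the centre of its underside. Stands in the dock on the pad (underside 4 mm below the board's top), its sides parallel to the board's within about 2 degrees.
- cork_mat: Round cork mat, 96 mm across, 3 mm thick, fixed on the table behind the board; origin at the centre of its underside. The carved box goes here.
- soap_carton: White soap carton, 50 x 50 x 68 mm high, standing loose on the board on the other side of the dock from the tile; origin at the centre of its underside. Leave alone.
- compass_l: Round brass pocket compass, shut, 54 mm across and 60 mm over its catch, 16 mm high, lying loose on the board behind the dock's left half; origin at the centre of its underside. Leave alone.
- compass_r: The same sort of compass behind the dock's right half. Leave alone.

How it is judged (in metres and radians):
At the end, for the whole second after the job is handed in: The tile lies level in the dock, its x along the dock's x, within 5 mm of the dock's centre, its face no more than 1.5 mm above the board's top; the carved box stands upright and still on the cork mat, its centre within 30 mm of the mat's centre (z of pay_tile in the frame of dock below -0.0085 m and horizontal distance between pay_tile and dock below 0.005 m and angle between the x axis of pay_tile and the x axis of board, either way round below 0.12 rad and angle between pay_tile's own z axis and vertical below 0.05 rad and linear speed of each of pay_tile, carved_box below 0.02 m/s and horizontal distance between carved_box and cork_mat below 0.03 m and height (world z) of carved_box below 0.008 m and angle between carved_box's own z axis and vertical below 0.1 rad); the robot touches nothing.
It fails at once if the payment tile is picked up (its underside rises more than 20 mm above the board's top) (z of pay_tile in the frame of dock above 0.02 m).
It fails at once if the payment tile falls off the board (z of pay_tile in the frame of dock below -0.016 m).
It fails at once if the soap carton is shifted by more than 20 mm or tipped (distance of soap_carton from where it was at the start of the episode above 0.02 m or angle between soap_carton's own z axis and vertical above 0.3 rad).
It fails at once if a compass is shifted by more than 20 mm (distance of any of compass_l, compass_r from where it was at the start of the episode above 0.02 m).
It fails at once if the carved box is tipped over (angle between carved_box's own z axis and vertical above 0.7 rad).
It also fails if it takes over 72 s, if anything falls off the work surface, if the arm or the gripper's body presses on something with over 40 N, if the wrist force passes 120 N, or if a joint passes its speed limit or range.

## Robot

A 6-joint arm with a two-finger parallel gripper is mounted at the origin on a cart in front of the work surface, level with it; the furniture and walls round the work are solid. World frame = base frame: x ahead of the robot, y to its left, z up, the work surface at z = 0. Lengths are in m, angles in degrees, forces in N, time in s.
With the tool pointing down it reaches from about 0.35 to 0.875 m from the base axis. Payload 4.2 kg.
Tool frame: the origin (TCP) lies on the centre line of the jaws, within the pads' length; the fingertips stand 19 mm ahead of it and the grasp point (between the pads) is the TCP; z points along the fingers, y is the line along which they close (so a half turn about z gives the same grasp; the last joint's range is limited). The gripper opens to 87 mm and grips with 3 to 60 N. Pads are 19 mm wide; open, the fingers measure 117 mm over their backs; the gripper's body (75 mm by 190 mm) begins 51 mm behind the grasp point.
Start: joints at [80.821, 22.042, 0.453, 0, -68.411, -14.817], TCP at [0.254, 0.571, 0.218] pointing down, gripper open.
Joint ranges: [-179.83, 179.83], [-69.29, 118.12], [-61.27, 80.66], [-181.25, 117.63], [-171.15, -9.14], [-177.46, 177.46]. Speed limits (degrees/s): [159.86, 159.86, 180, 180, 180, 180].

## Interface

Orientations are given as a 3x3 rotation matrix whose columns are the frame's x, y, z axes.
In Python, from station import sense, capture, finish_job, search_frame, masks_of gives the robot as it stands.
- The arm moves only by the tool drive_tool, never from a script. Its argument "rows" is a list of rows, each a list of 7 numbers: the opening in per cent of the stroke, from 0 (shut) to 100 (fully open), then the shift along the world's x, y, z in mm, then the turn, a rotation vector about the world's x, y, z in rad. In form: [[fingers, dx, dy, dz, wx, wy, wz], ...]. A call has 1 to 5 rows; each row shifts and turns the commanded pose from where the row before left it; what a row does not reach is not made up. A row lasts 1/12 s, in which the tool goes at most 41.7 mm and 7.16 degrees, less where a joint would pass 70% of its speed; a pose out of reach is approached as far as the arm can. A call is refused whole if a number of a shift passes 41.7 or a number of a turn 0.125, either way. A call with a gripper value outside its range is refused whole. The fingers move at their own pace and stop on an object; the grip force is fixed at half the most. Time passes only in rows, so rows that do not move let the fingers close. It gives the time, the measured TCP pose, the force, the opening and the grip force at its end, in the units of the state.
- sense(): the state, without advancing time (a new reading comes with each control period).
- capture(name): name is "side" or "top"; returns a dict with "frame" (384x512x3 uint8, red, green, blue), "z_map" (384x512 float32, m along the optical axis (not along the pixel's ray), 0 where there is no reading), "fx", "fy", "cx", "cy" (pixels), "distortion" ([k1, k2, p1, p2, k3] as OpenCV has them; the pictures are not rectified), "R" (3x3) and "t" (3): a world point X has camera coordinates R X + t. Camera axes: x right, y down, z forward; pixel columns grow to the right and rows downward; lengths in m; the calibration is good to about 2 mm. A picture is of the moment at which its call begins.
- finish_job(): hands the job in; it is judged then, once.
Trained networks look in a picture, given as the dict that the camera call returned (one of the last four; its "shot" number tells which), for a name from the list of things; names that differ only in an ending like _2 or _b are one class to them, and where a whole thing is asked for, a point or a joint stands for the part that bears it (a point fixed in the world has none). Each returns a list of dicts, best first, with "p" (0 to 1); they miss things now and then, are a little off and sometimes report something else, mostly with a low value. They report only what shows in the picture. A call takes as long as a camera call.
- search_frame(label, picture): "xy" ([column, row] in pixels, amid what is visible of it).
- masks_of(label, picture): "region" (384x512 bool, what is visible of it) and "xy" ([column, row] in pixels, amid what is visible of it).
The state is a dict: "time_s": time; "joints": joint angles; "joint_velocities": joint speeds; "effort": joint torques, N m; "tcp_pos": TCP position; "ee_rot": TCP orientation; "wrist_force": force on the tool from outside, world axes, zero at the start; "moment": the same for the moment, N m; "gripper_width": opening from 0.0 (shut) to 1.0 (fully open); "gripper_force": force on a finger pad.
Only numpy, scipy, OpenCV 4.12 (cv2) and the standard library are available. Lean on these libraries where they do the work, as an engineer would, in place of code of your own. Each camera call takes 0.05 s, during which the arm holds its last target. There are 200 camera calls.

## Working session

There is one attempt and no reset: what is moved stays moved. The work goes in short steps, Python scripts to look and compute and a tool call to move; the robot and the scene stay as the last step left them, time stands still between calls to the robot, and variables do not carry over. Pictures are saved under pics/ and viewed, at most 10 in all, crops included, and the job is handed in when it is done.

Besides the shell and the picture viewer there is one more tool, called after "Request:" as a command line: name --pt "numbers of a row" for each row, then --argument value for the rest. drive_tool: Moves the arm, as the interface text tells. Its arguments: {"type":"object","properties":{"rows":{"type":"array"}},"required":["rows"]}

```bash
mkdir -p pics; cat > h.py <<'E'
import numpy as np,cv2
from station import *
def world(P,mask):
    v,u=np.nonzero(mask&(P['z_map']>0)); z=P['z_map'][v,u]
    K=np.array([[P['fx'],0,P['cx']],[0,P['fy'],P['cy']],[0,0,1.]])
    n=cv2.undistortPoints(np.c_[u,v].astype(float)[:,None],K,np.array(P['distortion'],float))[:,0]
    X=np.c_[n*z[:,None],z]
    return (X-np.array(P['t']))@np.array(P['R'])
def top(X,h,tol=.005):
    T=X[abs(X[:,2]-h)<tol]
    if len(T)<10:return None
    c,s,a=cv2.minAreaRect((T[:,:2]*1000).astype(np.float32))
    return np.round(c,1),np.round(s,1),round(a,1),round(float(np.median(T[:,2]))*1000,1),len(T)
E
python3 - <<'E'
from h import *
s=sense();print(s['tcp_pos'],s['ee_rot'],s['time_s'])
H=dict(board=.02,pay_tile=.03,carved_box=.077,cork_mat=.003,soap_carton=.088,compass_l=.036)
ims=[]
for n in('top','side'):
    P=capture(n);ims.append(P['frame'])
    for l,h in H.items():
        for m in masks_of(l,P)[:2]:
            if m['p']<.3: continue
            X=world(P,m['region']);print(n,l,round(m['p'],2),np.round(m['xy']),m['region'].sum(),top(X,h))
cv2.imwrite('pics/a.png',cv2.resize(np.vstack(ims)[:,:,::-1],(400,600)) if 0 else cv2.resize(np.hstack(ims)[:,:,::-1],(800,300)))
cv2.imwrite('pics/b.png',ims[0][:,:,::-1])
E
```

```text
[0.25389003 0.57043359 0.21724941] [[ 9.13515205e-01 -4.06803792e-01 -8.03493804e-04]
 [-4.06804573e-01 -9.13512895e-01 -2.05678155e-03]
 [ 1.02704585e-04  2.20576618e-03 -9.99997562e-01]] 0.0
top board 0.59 [278. 223.] 9593 (array([ 485.4, -259.1]), array([376.5, 216.5]), 87.2, 20.3, 9276)
top pay_tile 0.7 [232. 232.] 675 (array([ 450.9, -126.5]), array([52. , 83.5]), 86.6, 30.6, 668)
top carved_box 0.93 [288. 223.] 546 (array([ 470.7, -259.4]), array([50.9, 53. ]), 85.8, 76.3, 459)
top cork_mat 0.56 [202. 154.] 901 (array([672.1, -25. ]), array([92.5, 93.7]), 26.9, 3.2, 891)
top soap_carton 0.61 [338. 210.] 576 (array([ 504.9, -383.1]), array([49.7, 51.1]), 74.3, 88.3, 413)
top soap_carton 0.41 [278. 222.] 9602 (array([ 512.3, -396.8]), array([68.4, 33.1]), 28.9, 87.8, 19)
top compass_l 0.64 [305. 193.] 339 (array([ 553.8, -309.3]), array([50.9, 50.5]), 25.2, 35.0, 304)
top compass_l 0.57 [273. 192.] 324 (array([ 560.3, -220.1]), array([50.4, 48.9]), 0.3, 35.0, 303)
side board 0.71 [284. 181.] 4381 (array([ 484.6, -255. ]), array([374.4, 215.6]), 87.2, 19.7, 4079)
side pay_tile 0.59 [281. 182.] 4022 None
side pay_tile 0.56 [302. 196.] 592 (array([ 449.9, -123. ]), array([55.8, 86.2]), 88.6, 29.8, 495)
side carved_box 0.85 [287. 163.] 527 (array([ 470.9, -253.7]), array([45.4, 48.9]), 88.0, 75.9, 163)
side carved_box 0.4 [282. 183.] 4078 None
side cork_mat 0.93 [205. 230.] 853 (array([677.9, -26.6]), array([95. , 86.9]), 68.1, 2.3, 848)
side soap_carton 0.71 [273. 135.] 571 (array([ 503.8, -382. ]), array([53. , 49.4]), 76.7, 88.1, 168)
side compass_l 0.75 [257. 158.] 195 (array([ 555.5, -305.9]), array([47.5, 48.5]), 74.7, 34.1, 127)
side compass_l 0.67 [255. 176.] 234 (array([ 559. , -218.4]), array([48.8, 48.9]), 0.5, 34.2, 163)
```

View pics/a.png

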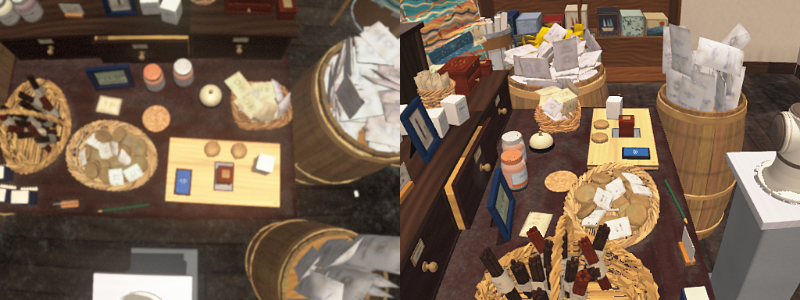

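The top view shows the tile left of the dock, box in the dock, carton right, and compasses behind. Network masks match the given sizes. Next: clearances on the route and around the mat.

```bash
python3 - <<'E'
from h import *
X=[]
for n in('top','side'):
    P=capture(n);X.append(world(P,P['z_map']>0))
X=np.vstack(X)
print('height cm grid; cols y .65..-.5, rows x')
ys=np.arange(.65,-.5,-.05)
print('     ',*(f'{y:4.2f}'[:5] for y in ys))
for x in np.arange(.15,.9,.05):
    r=[]
    for y in ys:
        m=(abs(X[:,0]-x)<.025)&(abs(X[:,1]-y)<.025)&(X[:,2]>-.05)
        r.append(int(100*np.percentile(X[m,2],99)) if m.sum()>5 else -9)
    print(f'{x:.2f}',*(f'{v:4d}' for v in r))
E
```

```text
height cm grid; cols y .65..-.5, rows x
      0.65 0.60 0.55 0.50 0.45 0.40 0.35 0.30 0.25 0.20 0.15 0.10 0.05 -0.00 -0.05 -0.10 -0.15 -0.20 -0.25 -0.30 -0.35 -0.40 -0.45
0.15   -9   -9   -9   -9   -9   -9   -9   -9   -9   -9    0    0    0    0    0    0    0   -9   -9   -9   -9   -9   21
0.20   -9   -9   -9   -9   -9   -9   -9   -9   -9   -9   -9   -9   -9   -9   -9   -9   -9   -9   -9   -9   -9   -9   20
0.25   -9   -9   -9   -9   -9   -9   -9   -9   -9   -9   -9   -9   -9   -9   -9   -9   -9   -9   -9   -9   -9   -9   -9
0.30   -9   -9   -9   -9   -9   -9   -9   -9   -9   -9   -9   -9   -9   -9   -9   -9   -9   -9   -9   -9   -9   -9   -9
0.35   -9   -9   -9    1    6    6    5    5    5    5    0    0    1    1    0    0    0    0    0    1    2    2    2
0.40   -9   -9   -9    6    6    6    5    1    1    3    5    5    5    0    2    3    3    2    2    2    2    2    2
0.45   -9   -9   -9    6    7    8    8    0    5    5    6    6    6    5    5    3    3    2    7    7    2    2    2
0.50   -9   -9    0    6    8    8    8    8    5    6    7    6    6    6    5    3    3
[... 170 characters left out ...]
    8   20   21   20   19   14    5    6    6    6    5    1    2    2    3    3    3    4    2    2
0.65   -9   -9   -9   11   20   21   21   19   12    5    5    5    5    0    0    0    0    0    0   13   16   15   14
0.70   -9   -9   -9    8    7   16   14   15    8    1    1    1    0    0    0    0    0    3   17   17   16   15   15
0.75   -9   -9    0    8    8   15   16    8    0    0    1    1    0   10    9    0    2    5   17   17   12   13   12
0.80   -9   -9    0    0    8    8    8    0    0   11   11   11   11   10   10   10   10    3    3    5    5    9    5
0.85   -9   -9    0    0    0    0    0    0    0    0    2    0    9   13   10   10   10    0    0    0    0    0    0
```

Request:
drive_tool --pt "100 0 0 30 0 0 0.07" --pt "100 0 0 35 0 0 0.07" --pt "100 0 0 35 0 0 0.07" --pt "100 0 0 30 0 0 0.07" --pt "100 0 0 0 0 0 0.09"

```text
time_s: 1.22
tcp_pos: [0.2556, 0.5731, 0.3568]
ee_rot: [[0.999, -0.045, 0.006], [-0.045, -0.999, 0.013], [0.005, -0.014, -1.0]]
wrist_force: [0.2, 0.3, 1.8]
gripper_width: 1.001
gripper_force: 0.0
```

Request:
drive_tool --pt "100 10 -38 0 0 0 0" --pt "100 10 -38 0 0 0 0" --pt "100 10 -38 0 0 0 0" --pt "100 10 -38 0 0 0 0" --pt "100 10 -38 0 0 0 0"

```text
time_s: 1.63
tcp_pos: [0.3042, 0.3791, 0.3484]
ee_rot: [[0.999, -0.048, 0.0], [-0.048, -0.999, 0.0], [0.0, -0.0, -1.0]]
wrist_force: [0.8, 0.0, -0.4]
gripper_width: 1.0
gripper_force: 0.0
```

Request:
drive_tool --pt "100 10 -38 0 0 0 0" --pt "100 10 -38 0 0 0 0" --pt "100 10 -38 0 0 0 0" --pt "100 10 -38 0 0 0 0" --pt "100 10 -38 0 0 0 0"

```text
time_s: 2.05
tcp_pos: [0.354, 0.189, 0.3488]
ee_rot: [[0.999, -0.048, 0.001], [-0.048, -0.999, 0.001], [0.001, -0.001, -1.0]]
wrist_force: [1.1, 1.5, 0.1]
gripper_width: 0.999
gripper_force: 0.0
```

Request:
drive_tool --pt "100 10 -38 0 0 0 0" --pt "100 10 -38 0 0 0 0" --pt "100 10 -38 0 0 0 0" --pt "100 10 -38 0 0 0 0" --pt "100 10 -38 0 0 0 0"

```text
time_s: 2.47
tcp_pos: [0.4039, -0.001, 0.3489]
ee_rot: [[0.999, -0.048, 0.002], [-0.048, -0.999, 0.001], [0.002, -0.001, -1.0]]
wrist_force: [1.7, 0.2, -0.1]
gripper_width: 1.001
gripper_force: 0.0
```

Request:
drive_tool --pt "100 10 -38 -20 0 0 0" --pt "100 10 -38 -20 0 0 0" --pt "100 10 -38 -20 0 0 0" --pt "100 10 -38 -20 0 0 0" --pt "100 10 -38 -20 0 0 0"

```text
time_s: 2.88
tcp_pos: [0.4514, -0.1806, 0.2534]
ee_rot: [[0.999, -0.049, 0.001], [-0.049, -0.999, -0.0], [0.001, 0.0, -1.0]]
wrist_force: [1.8, 0.2, 0.3]
gripper_width: 0.999
gripper_force: 0.0
```

Request:
drive_tool --pt "100 8 -33 0 0 0 0" --pt "100 9 -34 0 0 0 0" --pt "100 0 0 -40 0 0 0" --pt "100 0 0 -40 0 0 0" --pt "100 0 0 0 0 0 0"

```text
time_s: 3.3
tcp_pos: [0.4628, -0.2444, 0.1662]
ee_rot: [[0.998, -0.053, -0.016], [-0.052, -0.999, 0.006], [-0.016, -0.005, -1.0]]
wrist_force: [-1.0, 0.7, -1.3]
gripper_width: 1.001
gripper_force: 0.0
```

Request:
drive_tool --pt "100 0 0 0 0 0 0" --pt "100 0 0 0 0 0 0"

```text
time_s: 3.47
tcp_pos: [0.4699, -0.246, 0.1761]
ee_rot: [[0.999, -0.047, 0.003], [-0.047, -0.999, -0.002], [0.003, 0.002, -1.0]]
wrist_force: [-1.0, -0.1, 1.0]
gripper_width: 1.0
gripper_force: 0.0
```

Request:
drive_tool --pt "100 1 -11 -30 0 0 0" --pt "100 0 0 -30 0 0 0" --pt "100 0 0 -30 0 0 0" --pt "100 0 0 -27 0 0 0" --pt "100 0 0 0 0 0 0"

```text
time_s: 3.88
tcp_pos: [0.4682, -0.2556, 0.0549]
ee_rot: [[0.999, -0.048, -0.005], [-0.048, -0.999, 0.002], [-0.005, -0.001, -1.0]]
wrist_force: [-0.6, 1.1, 0.6]
gripper_width: 1.003
gripper_force: 0.0
```

Request:
drive_tool --pt "100 0 0 0 0 0 0"

```text
time_s: 3.97
tcp_pos: [0.471, -0.2567, 0.0586]
ee_rot: [[0.999, -0.047, 0.002], [-0.047, -0.999, -0.001], [0.002, 0.001, -1.0]]
wrist_force: [0.2, -0.1, 0.8]
gripper_width: 0.998
gripper_force: 0.0
```

Request:
drive_tool --pt "45 0 0 0 0 0 0" --pt "45 0 0 0 0 0 0" --pt "45 0 0 0 0 0 0" --pt "45 0 0 0 0 0 0" --pt "45 0 0 0 0 0 0"

```text
time_s: 4.38
tcp_pos: [0.4699, -0.2567, 0.0579]
ee_rot: [[0.999, -0.049, 0.002], [-0.049, -0.999, -0.0], [0.002, 0.0, -1.0]]
wrist_force: [-0.9, 0.8, 0.6]
gripper_width: 0.707
gripper_force: 0.0
```

Request:
drive_tool --pt "45 0 0 0 0 0 0" --pt "45 0 0 0 0 0 0" --pt "45 0 0 0 0 0 0"

```text
time_s: 4.63
tcp_pos: [0.4696, -0.2568, 0.0573]
ee_rot: [[0.999, -0.049, 0.0], [-0.049, -0.999, -0.0], [0.0, 0.0, -1.0]]
wrist_force: [0.6, 0.3, 3.2]
gripper_width: 0.58
gripper_force: 30.0
```

Request:
drive_tool --pt "45 0 0 20 0 0 0" --pt "45 0 0 30 0 0 0" --pt "45 0 0 30 0 0 0" --pt "45 0 0 20 0 0 0" --pt "45 0 0 0 0 0 0"

```text
time_s: 5.05
tcp_pos: [0.4721, -0.2575, 0.1615]
ee_rot: [[0.999, -0.048, 0.009], [-0.048, -0.999, -0.003], [0.009, 0.003, -1.0]]
wrist_force: [0.9, -0.7, -0.3]
gripper_width: 0.583
gripper_force: 30.0
```

Request:
drive_tool --pt "45 20 22 0 0 0 0" --pt "45 20 22 0 0 0 0" --pt "45 20 22 0 0 0 0" --pt "45 20 22 0 0 0 0" --pt "45 20 22 0 0 0 0"

```text
time_s: 5.47
tcp_pos: [0.5693, -0.1453, 0.1555]
ee_rot: [[0.999, -0.049, -0.002], [-0.049, -0.999, 0.001], [-0.002, -0.0, -1.0]]
wrist_force: [0.7, -0.5, -0.5]
gripper_width: 0.578
gripper_force: 30.0
```

Request:
drive_tool --pt "45 20 22 0 0 0 0" --pt "45 20 22 0 0 0 0" --pt "45 20 22 0 0 0 0" --pt "45 20 22 0 0 0 0" --pt "45 18 21 0 0 0 0"

```text
time_s: 5.88
tcp_pos: [0.6676, -0.0362, 0.155]
ee_rot: [[0.999, -0.049, -0.003], [-0.049, -0.999, 0.0], [-0.003, 0.0, -1.0]]
wrist_force: [0.2, -0.3, -0.5]
gripper_width: 0.585
gripper_force: 30.0
```

Request:
drive_tool --pt "45 0 0 0 0 0 0" --pt "45 0 0 0 0 0 0"

```text
time_s: 6.05
tcp_pos: [0.6671, -0.0362, 0.1545]
ee_rot: [[0.999, -0.047, -0.004], [-0.047, -0.999, 0.0], [-0.004, 0.0, -1.0]]
wrist_force: [-0.2, -0.7, -1.1]
gripper_width: 0.581
gripper_force: 30.0
```

```bash
python3 - <<'E'
from h import *
ims=[]
for n in('top','side'):
    P=capture(n);ims.append(P['frame'][60:260,100:400])
    for m in masks_of('carved_box',P)[:1]:
        X=world(P,m['region']);print(n,m['p'],np.percentile(X,[2,50,98],axis=0).round(3))
cv2.imwrite('pics/c.png',cv2.resize(np.hstack(ims)[:,:,::-1],(800,267)))
print(sense()['tcp_pos'])
E
```

```text
top 0.71 [[ 0.639 -0.059  0.117]
 [ 0.644 -0.035  0.172]
 [ 0.676 -0.011  0.255]]
side 0.73 [[ 0.449 -2.207 -0.737]
 [ 0.505 -0.362  0.062]
 [ 0.533 -0.351  0.09 ]]
[ 0.66648179 -0.03842284  0.15641447]
```

View pics/c.png

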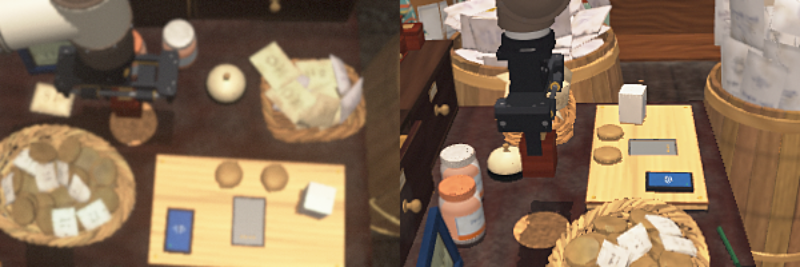

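Box held upright above the mat, dock clear. Lowering.

Request:
drive_tool --pt "45 0 0 -30 0 0 0" --pt "45 0 0 -30 0 0 0" --pt "45 0 0 -30 0 0 0" --pt "45 0 0 -10 0 0 0" --pt "45 0 0 0 0 0 0"

```text
time_s: 6.67
tcp_pos: [0.6647, -0.0387, 0.0537]
ee_rot: [[0.999, -0.05, -0.007], [-0.05, -0.999, -0.001], [-0.007, 0.001, -1.0]]
wrist_force: [-0.1, -0.4, -1.0]
gripper_width: 0.584
gripper_force: 30.0
```

Request:
drive_tool --pt "45 0 0 -6 0 0 0" --pt "45 0 0 0 0 0 0" --pt "45 0 0 0 0 0 0"

```text
time_s: 6.92
tcp_pos: [0.6685, -0.0376, 0.0527]
ee_rot: [[0.999, -0.049, 0.003], [-0.049, -0.999, 0.0], [0.003, -0.0, -1.0]]
wrist_force: [0.4, -0.5, -0.5]
gripper_width: 0.581
gripper_force: 30.0
```

Request:
drive_tool --pt "45 0 0 -3 0 0 0" --pt "45 0 0 -3 0 0 0" --pt "45 0 0 0 0 0 0" --pt "45 0 0 0 0 0 0"

```text
time_s: 7.25
tcp_pos: [0.6673, -0.0375, 0.0449]
ee_rot: [[0.999, -0.049, -0.0], [-0.049, -0.999, -0.0], [-0.0, 0.0, -1.0]]
wrist_force: [0.9, -0.1, -1.1]
gripper_width: 0.585
gripper_force: 30.0
```

Request:
drive_tool --pt "45 0 0 -1 0 0 0" --pt "45 0 0 0 0 0 0" --pt "45 0 0 0 0 0 0"

```text
time_s: 7.5
tcp_pos: [0.6676, -0.0376, 0.0443]
ee_rot: [[0.999, -0.048, 0.001], [-0.048, -0.999, -0.0], [0.001, 0.0, -1.0]]
wrist_force: [-0.3, 0.2, 1.4]
gripper_width: 0.581
gripper_force: 30.0
```

Request:
drive_tool --pt "72 0 0 0 0 0 0" --pt "72 0 0 0 0 0 0" --pt "72 0 0 0 0 0 0" --pt "72 0 0 0 0 0 0" --pt "72 0 0 0 0 0 0"

```text
time_s: 7.92
tcp_pos: [0.6674, -0.0376, 0.0437]
ee_rot: [[0.999, -0.049, -0.0], [-0.049, -0.999, 0.0], [-0.0, -0.0, -1.0]]
wrist_force: [0.5, 0.1, -0.4]
gripper_width: 0.716
gripper_force: 0.0
```

Request:
drive_tool --pt "72 0 0 15 0 0 0" --pt "72 0 0 30 0 0 0" --pt "72 0 0 30 0 0 0" --pt "72 0 0 30 0 0 0" --pt "72 0 0 0 0 0 0"

```text
time_s: 8.33
tcp_pos: [0.6715, -0.0377, 0.1567]
ee_rot: [[0.999, -0.047, 0.014], [-0.047, -0.999, -0.0], [0.014, -0.0, -1.0]]
wrist_force: [0.8, 0.0, 2.3]
gripper_width: 0.716
gripper_force: 0.0
```

```bash
python3 - <<'E'
from h import *
P=capture('top')
for l,h in dict(carved_box=.064,pay_tile=.03,dock_pad=.016,board=.02).items():
    for m in masks_of(l,P)[:1]:
        print(l,round(m['p'],2),m['region'].sum(),top(world(P,m['region']),h,.004 if l!='dock_pad' else .003))
X=world(P,P['z_map']>0)
m=(abs(X[:,0]-.47)<.065)&(abs(X[:,1]+.257)<.045)&(X[:,2]<.0180)
print('dock',top(X[m],.016,.003))
P=capture('side');m=masks_of('carved_box',P)[0];X=world(P,m['region']);print(m['p'],np.percentile(X,[2,50,98],axis=0).round(3))
print(sense()['tcp_pos'])
E
```

```text
carved_box 0.71 530 (array([665.7, -36.2]), array([51.4, 53.1]), 87.3, 63.5, 372)
pay_tile 0.59 707 (array([ 450.2, -125.6]), array([53.4, 86.6]), 86.0, 30.5, 674)
dock_pad 0.62 772 (array([ 470.7, -258.1]), array([57.4, 89.3]), 87.2, 16.2, 703)
board 0.56 10094 (array([ 485.6, -258.9]), array([376. , 216.8]), 87.2, 20.2, 9303)
dock (array([ 470.7, -256.7]), array([127. ,  89.1]), 0.2, 16.1, 746)
0.6 [[ 0.641 -0.059  0.001]
 [ 0.666 -0.014  0.048]
 [ 0.694 -0.009  0.065]]
[ 0.66661899 -0.03765379  0.14722184]
```

Request:
drive_tool --pt "100 -31 -12 0 0 0 0" --pt "100 -31 -12 0 0 0 0" --pt "100 -31 -12 0 0 0 0" --pt "100 -31 -12 0 0 0 0" --pt "100 -31 -12 0 0 0 0"

```text
time_s: 9.1
tcp_pos: [0.5104, -0.0981, 0.1479]
ee_rot: [[0.999, -0.049, -0.002], [-0.049, -0.999, -0.0], [-0.002, 0.0, -1.0]]
wrist_force: [0.5, -0.1, -0.2]
gripper_width: 0.968
gripper_force: 0.0
```

Request:
drive_tool --pt "100 -31 -13 0 0 0 0" --pt "100 -30 -14 0 0 0 0" --pt "100 0 0 0 0 0 0" --pt "100 0 0 0 0 0 0"

```text
time_s: 9.43
tcp_pos: [0.45, -0.1252, 0.1488]
ee_rot: [[0.999, -0.05, -0.001], [-0.05, -0.999, -0.0], [-0.001, 0.0, -1.0]]
wrist_force: [0.9, 0.3, 0.0]
gripper_width: 0.999
gripper_force: 0.0
```

Request:
drive_tool --pt "76 0 0 -30 0 0 0" --pt "76 0 0 -30 0 0 0" --pt "76 0 0 -10 0 0 0" --pt "76 0 0 0 0 0 0" --pt "76 0 0 0 0 0 0"

```text
time_s: 9.85
tcp_pos: [0.4524, -0.1244, 0.0783]
ee_rot: [[0.999, -0.048, -0.001], [-0.048, -0.999, -0.001], [-0.001, 0.001, -1.0]]
wrist_force: [0.2, -1.6, 0.7]
gripper_width: 0.781
gripper_force: 0.0
```

Request:
drive_tool --pt "76 0 0 -20 0 0 0" --pt "76 0 0 -12 0 0 0" --pt "76 0 0 0 0 0 0" --pt "76 0 0 0 0 0 0"

```text
time_s: 10.18
tcp_pos: [0.4526, -0.1245, 0.0475]
ee_rot: [[0.999, -0.048, 0.001], [-0.048, -0.999, -0.0], [0.001, 0.0, -1.0]]
wrist_force: [1.0, -0.3, 0.3]
gripper_width: 0.76
gripper_force: 0.0
```

Request:
drive_tool --pt "76 0 0 -5 0 0 0" --pt "76 0 0 0 0 0 0" --pt "76 0 0 0 0 0 0"

```text
time_s: 10.43
tcp_pos: [0.4519, -0.1245, 0.0424]
ee_rot: [[0.999, -0.049, 0.001], [-0.049, -0.999, -0.0], [0.001, -0.0, -1.0]]
wrist_force: [0.5, 0.3, -0.1]
gripper_width: 0.759
gripper_force: 0.0
```

Request:
drive_tool --pt "50 0 0 0 0 0 0" --pt "50 0 0 0 0 0 0" --pt "50 0 0 0 0 0 0" --pt "50 0 0 0 0 0 0" --pt "50 0 0 0 0 0 0"

```text
time_s: 10.85
tcp_pos: [0.4514, -0.1246, 0.0419]
ee_rot: [[0.999, -0.049, 0.0], [-0.049, -0.999, -0.0], [0.0, 0.0, -1.0]]
wrist_force: [0.3, -0.6, -0.6]
gripper_width: 0.522
gripper_force: 0.0
```

```bash
python3 - <<'E'
from h import *
ims=[]
for n,(r,c) in dict(top=(150,170),side=(130,220)).items():
    P=capture(n);ims.append(cv2.resize(P['frame'][r:r+120,c:c+160],(400,300),interpolation=2))
    for m in masks_of('pay_tile',P)[:1]: print(n,m['p'],top(world(P,m['region']),.03))
cv2.imwrite('pics/d.png',np.hstack(ims)[:,:,::-1]);s=sense();print(s['tcp_pos'],s['gripper_width'],s['gripper_force'])
E
```

```text
top 0.52 (array([ 417.7, -122.9]), array([53.8, 21.2]), 87.0, 30.3, 180)
side 0.7 (array([ 449.3, -122.4]), array([57. , 86.5]), 87.3, 29.6, 413)
[ 0.45134502 -0.12458749  0.04183072] 0.5054927009587261 0.0
```

View pics/d.png

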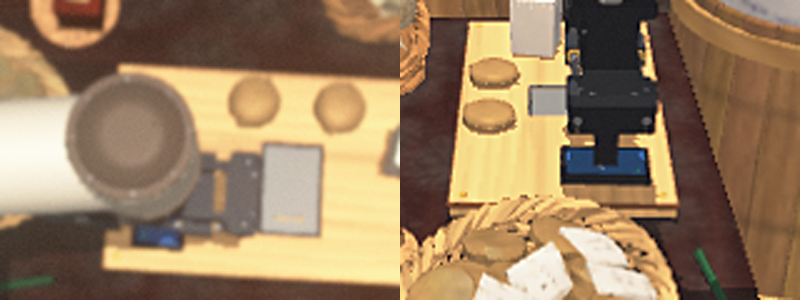

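Fingers closed above the tile's face rather than beside it (side crop: finger ends at ~(605,163), over the blue face). I'll feel for the tile's face to calibrate the tip height.

Request:
drive_tool --pt "50 0 0 -1 0 0 0" --pt "50 0 0 0 0 0 0" --pt "50 0 0 0 0 0 0"

```text
time_s: 11.3
tcp_pos: [0.4513, -0.1246, 0.0407]
ee_rot: [[0.999, -0.049, -0.0], [-0.049, -0.999, -0.0], [-0.0, 0.0, -1.0]]
wrist_force: [0.3, 0.2, -0.3]
gripper_width: 0.5
gripper_force: 0.0
```

Request:
drive_tool --pt "50 0 0 -1 0 0 0" --pt "50 0 0 0 0 0 0" --pt "50 0 0 0 0 0 0"

```text
time_s: 11.55
tcp_pos: [0.4513, -0.1246, 0.0397]
ee_rot: [[0.999, -0.049, -0.0], [-0.049, -0.999, -0.0], [-0.0, 0.0, -1.0]]
wrist_force: [0.8, -0.1, -0.2]
gripper_width: 0.502
gripper_force: 0.0
```

Request:
drive_tool --pt "50 0 0 -2 0 0 0" --pt "50 0 0 0 0 0 0" --pt "50 0 0 0 0 0 0"

```text
time_s: 11.8
tcp_pos: [0.4513, -0.1246, 0.0377]
ee_rot: [[0.999, -0.049, -0.0], [-0.049, -0.999, -0.0], [-0.0, 0.0, -1.0]]
wrist_force: [0.2, 0.1, 0.1]
gripper_width: 0.499
gripper_force: 0.0
```

Request:
drive_tool --pt "50 0 0 -1 0 0 0" --pt "50 0 0 0 0 0 0" --pt "50 0 0 0 0 0 0"

```text
time_s: 12.05
tcp_pos: [0.4513, -0.1246, 0.0368]
ee_rot: [[0.999, -0.049, -0.0], [-0.049, -0.999, -0.0], [-0.0, 0.0, -1.0]]
wrist_force: [0.2, -0.7, 0.4]
gripper_width: 0.501
gripper_force: 0.0
```

```bash
python3 - <<'E'
from h import *
P=capture('side')
print(np.round(-np.array(P['R']).T@P['t'],2))
V,U=np.mgrid[0:384,0:512]
full=P['z_map']>0
X=np.full((384,512,3),np.nan);X[full]=world(P,full)
for r in range(176,206,2):
    print(r,' '.join('%4d,%4d,%4d'%tuple(1000*X[r,c]) if full[r,c] else '   -   ' for c in range(290,320,4)))
cv2.imwrite('pics/e.png',cv2.resize(P['frame'][145:220,260:360],(800,600),interpolation=2)[:,:,::-1])
E
```

```text
[0.56 0.76 0.62]
176  487, -31, 138  478, -31, 138  470, -31, 138  462, -32, 137  454, -30, 138  445, -31, 137  437, -29, 138  429, -30, 137
178  486, -40, 128  478, -36, 130  469, -36, 130  461, -36, 130  453, -34, 131  444, -36, 129  436, -36, 129  427, -35, 129
180  486, -39, 123  478, -38, 124  469, -40, 123  461, -35, 125  452, -36, 124  444, -36, 124  435, -39, 122  428, -33, 126
182  486, -41, 117  477, -37, 119  469, -35, 121  461, -37, 119  452, -35, 120  444, -35, 120  435, -35, 120  401,-193,  19
184  486, -39, 114  477, -38, 114  469, -39, 113  461, -35, 116  452, -38, 113  443, -37, 114  435, -35, 115  426, -40, 111
186  473,-178,  19  463,-178,  19  463, -88,  76  454, -88,  76  445, -87,  76  423,-174,  20  413,-178,  18  403,-175,  19
188  474,-165,  22  464,-170,  18  463, -90,  70  453, -92,  68  444, -90,  69  424,-165,  20  414,-169,  17  405,-165,  20
190  476,-144,  29  466,-143,  30  462, -95,  61  453, -89,  65  444, -91,  63  427,-143,  29  418,-140,  31  408,-143,  29
192  477,-135,  29  467,-136,  28  462, -92,  58  453, -91,  58  443, -93,  56  429,-130,  32  419,-130,  31  410,-131,  31
194  477,-125,  31  468,-123,  31  462, -94,  51  452, -94,  51  444, -91,  52  430,-123,  30  420,-125,  29  410,-125,  29
196  478,-119,  28  468,-118,  29  462, -92,  47  452, -92,  46  443, -94,  44  430,-117,  29  421,-117,  29  412,-115,  30
198  478,-112,  28  469,-108,  30  460,-108,  30  450,-112,  27  441,-108,  30  432,-106,  30  422,-110,  28  412,-109,  28
200    -     470,-100,  30  460,-100,  30  451,-100,  30  442,-100,  30  432,-100,  29  423, -98,  30  413,-100,  29
202  479,-100,  24  470, -98,  26  460, -98,  26  451, -98,  26  442, -97,  26  432, -96,  26  424, -92,  29  414, -96,  26
204  479,-100,  19  470, -98,  20  460, -99,  19  451, -99,  19  441,-100,  18  432,-100,  17  423, -97,  20  413, -96,  20
```

View pics/e.png

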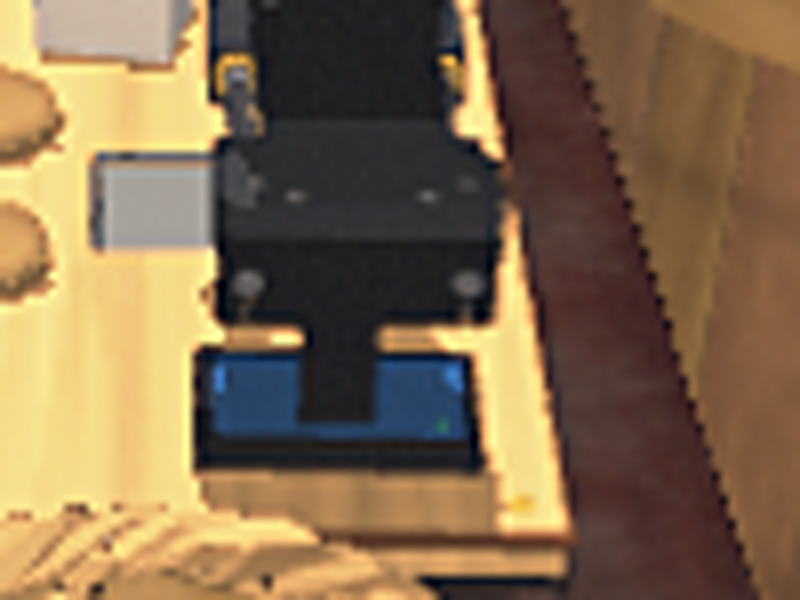

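The depth shows the body underside at z≈111 mm and the fingertip at ≈42 mm while TCP reads 37 mm. The reported z is therefore about 23 mm too low. I'll correct for that: the side grip needs a reading near 20 mm.

Request:
drive_tool --pt "76 0 0 0 0 0 0" --pt "76 0 0 0 0 0 0" --pt "76 0 0 0 0 0 0" --pt "76 0 0 0 0 0 0" --pt "76 0 0 0 0 0 0"

```text
time_s: 12.52
tcp_pos: [0.4514, -0.1246, 0.0368]
ee_rot: [[0.999, -0.049, -0.0], [-0.049, -0.999, 0.0], [-0.0, -0.0, -1.0]]
wrist_force: [-0.4, -0.6, -0.2]
gripper_width: 0.734
gripper_force: 0.0
```

Request:
drive_tool --pt "76 0 2 -5 0 0 0" --pt "76 0 0 -4 0 0 0" --pt "76 0 0 0 0 0 0" --pt "76 0 0 0 0 0 0"

```text
time_s: 12.85
tcp_pos: [0.451, -0.1226, 0.0274]
ee_rot: [[0.999, -0.049, -0.001], [-0.049, -0.999, -0.0], [-0.001, 0.0, -1.0]]
wrist_force: [-0.6, 0.8, 0.3]
gripper_width: 0.759
gripper_force: 0.0
```

Request:
drive_tool --pt "76 0 0 -4 0 0 0" --pt "76 0 0 -3 0 0 0" --pt "76 0 0 0 0 0 0" --pt "76 0 0 0 0 0 0"

```text
time_s: 13.18
tcp_pos: [0.4512, -0.1226, 0.0206]
ee_rot: [[0.999, -0.049, -0.001], [-0.049, -0.999, -0.0], [-0.001, 0.0, -1.0]]
wrist_force: [-0.6, -0.4, 0.6]
gripper_width: 0.761
gripper_force: 0.0
```

Request:
drive_tool --pt "50 0 0 0 0 0 0" --pt "50 0 0 0 0 0 0" --pt "50 0 0 0 0 0 0" --pt "50 0 0 0 0 0 0" --pt "50 0 0 0 0 0 0"

```text
time_s: 13.6
tcp_pos: [0.4515, -0.1226, 0.021]
ee_rot: [[0.999, -0.049, 0.0], [-0.049, -0.999, -0.0], [0.0, 0.0, -1.0]]
wrist_force: [0.1, 0.0, 0.5]
gripper_width: 0.615
gripper_force: 30.0
```

Request:
drive_tool --pt "50 2 -10 0 0 0 0" --pt "50 3 -18 0 0 0 0" --pt "50 3 -18 0 0 0 0" --pt "50 3 -18 0 0 0 0" --pt "50 3 -18 0 0 0 0"

```text
time_s: 14.02
tcp_pos: [0.4656, -0.2058, 0.021]
ee_rot: [[0.999, -0.049, 0.0], [-0.049, -0.999, 0.0], [0.0, -0.0, -1.0]]
wrist_force: [0.9, 0.3, 0.2]
gripper_width: 0.611
gripper_force: 30.0
```

Request:
drive_tool --pt "50 3 -18 0 0 0 0" --pt "50 2 -18 0 0 0 0" --pt "50 1 -12 0 0 0 0" --pt "50 0 0 0 0 0 0" --pt "50 0 0 0 0 0 0"

```text
time_s: 14.43
tcp_pos: [0.4711, -0.2535, 0.0207]
ee_rot: [[0.999, -0.05, -0.0], [-0.05, -0.999, -0.0], [-0.0, 0.0, -1.0]]
wrist_force: [-0.4, -4.1, 0.9]
gripper_width: 0.613
gripper_force: 30.0
```

```bash
python3 - <<'E'
from h import *
ims=[]
for n,(r,c) in dict(top=(160,210),side=(130,220)).items():
    P=capture(n);ims.append(cv2.resize(P['frame'][r:r+90,c:c+120],(400,300),interpolation=2))
    for m in masks_of('pay_tile',P)[:1]: print(n,m['p'],top(world(P,m['region']),.03))
    if n=='side':
        X=world(P,P['z_map']>0)
        for nm,lo,hi in(('low',.005,.0185),('tile',.026,.034)):
            T=X[(abs(X[:,0]-.47)<.06)&(abs(X[:,1]+.257)<.06)&(X[:,2]>lo)&(X[:,2]<hi)]
            print(nm,len(T),np.percentile(T,[2,98],axis=0).round(4))
cv2.imwrite('pics/f.png',np.hstack(ims)[:,:,::-1]);s=sense();print(s['tcp_pos'],s['gripper_width'],s['gripper_force'])
E
```

```text
top 0.58 (array([ 437.4, -250.9]), array([54., 22.]), 85.4, 30.7, 188)
side 0.75 (array([ 468.3, -249.5]), array([58.9, 84.3]), 87.2, 29.9, 274)
low 103 [[ 0.4118 -0.3033  0.0066]
 [ 0.5263 -0.2001  0.0184]]
tile 306 [[ 0.4274 -0.2927  0.0263]
 [ 0.5257 -0.2152  0.0329]]
[ 0.47126801 -0.25191394  0.02095173] 0.6121056414740225 29.998202919960022
```

View pics/f.png

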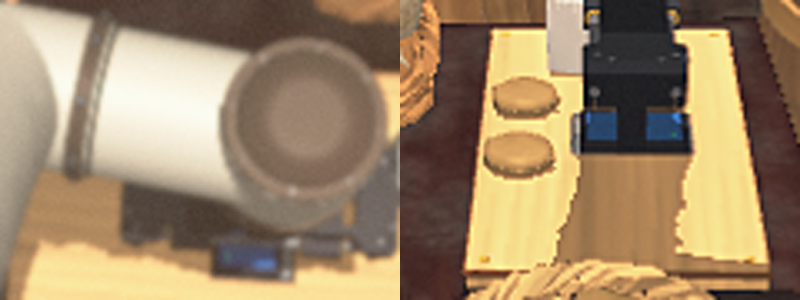

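Request:
drive_tool --pt "50 0 -2 0 0 0 0" --pt "50 0 -2 0 0 0 0" --pt "50 0 0 0 0 0 0" --pt "50 0 0 0 0 0 0"

```text
time_s: 14.97
tcp_pos: [0.4712, -0.2563, 0.0206]
ee_rot: [[0.999, -0.049, -0.001], [-0.049, -0.999, 0.0], [-0.001, -0.0, -1.0]]
wrist_force: [0.3, 0.1, -1.7]
gripper_width: 0.613
gripper_force: 30.0
```

```bash
python3 - <<'E'
from h import *
P=capture('side');cv2.imwrite('pics/g.png',cv2.resize(P['frame'][145:190,260:320],(800,600),interpolation=2)[:,:,::-1]);print(sense()['tcp_pos'])
E
```

```text
[ 0.47115279 -0.2563635   0.02060738]
```

View pics/g.png

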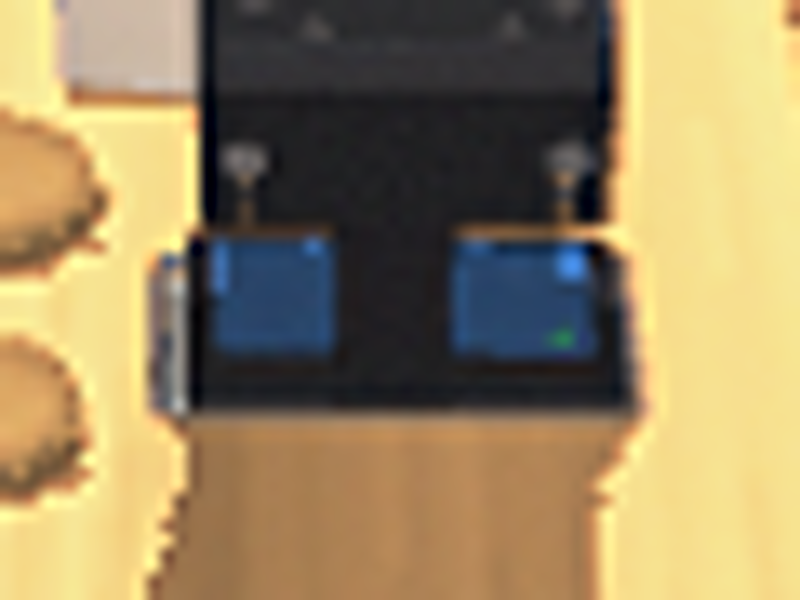

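The grey gap on the tile's far-x side (150–187 px) is a little wide, so I'll nudge +1 mm in x and lower gently.

Request:
drive_tool --pt "50 1 0 0 0 0 0" --pt "50 0 0 0 0 0 0" --pt "50 0 0 -1 0 0 0" --pt "50 0 0 0 0 0 0" --pt "50 0 0 0 0 0 0"

```text
time_s: 15.43
tcp_pos: [0.4723, -0.2566, 0.0197]
ee_rot: [[0.999, -0.049, -0.0], [-0.049, -0.999, 0.0], [-0.0, -0.0, -1.0]]
wrist_force: [-0.1, 0.3, -0.9]
gripper_width: 0.613
gripper_force: 30.0
```

Request:
drive_tool --pt "50 0 0 -1 0 0 0" --pt "50 0 0 0 0 0 0" --pt "50 0 0 0 0 0 0"

```text
time_s: 15.68
tcp_pos: [0.4723, -0.2566, 0.0188]
ee_rot: [[0.999, -0.049, -0.0], [-0.049, -0.999, 0.0], [-0.0, -0.0, -1.0]]
wrist_force: [0.1, 0.2, -0.1]
gripper_width: 0.61
gripper_force: 30.0
```

Request:
drive_tool --pt "50 0 0 -1 0 0 0" --pt "50 0 0 0 0 0 0" --pt "50 0 0 0 0 0 0"

```text
time_s: 15.93
tcp_pos: [0.4723, -0.2566, 0.0178]
ee_rot: [[0.999, -0.049, -0.0], [-0.049, -0.999, -0.0], [-0.0, 0.0, -1.0]]
wrist_force: [-0.5, -0.5, -1.0]
gripper_width: 0.608
gripper_force: 30.0
```

Request:
drive_tool --pt "76 0 0 0 0 0 0" --pt "76 0 0 0 0 0 0" --pt "76 0 0 0 0 0 0" --pt "76 0 0 0 0 0 0"

```text
time_s: 16.27
tcp_pos: [0.4726, -0.2566, 0.018]
ee_rot: [[0.999, -0.049, 0.0], [-0.049, -0.999, -0.0], [0.0, 0.0, -1.0]]
wrist_force: [0.6, -0.0, -0.3]
gripper_width: 0.747
gripper_force: 0.0
```

Request:
drive_tool --pt "76 0 0 10 0 0 0" --pt "76 0 0 15 0 0 0" --pt "0 0 0 15 0 0 0" --pt "0 0 0 0 0 0 0" --pt "0 0 0 0 0 0 0"

```text
time_s: 16.68
tcp_pos: [0.4732, -0.2567, 0.0592]
ee_rot: [[0.999, -0.049, 0.003], [-0.049, -0.999, -0.001], [0.003, 0.0, -1.0]]
wrist_force: [-0.2, 0.2, 0.6]
gripper_width: 0.612
gripper_force: 0.0
```

```bash
python3 - <<'E'
from h import *
P=capture('side')
for m in masks_of('pay_tile',P)[:1]: print(m['p'],top(world(P,m['region']),.026,.006))
X=world(P,m['region']);print(np.percentile(X[:,2],[5,25,50,75,95]).round(4))
cv2.imwrite('pics/i.png',cv2.resize(P['frame'][145:190,260:320],(800,600),interpolation=2)[:,:,::-1]);s=sense();print(s['tcp_pos'],s['gripper_width'])
E
```

```text
0.72 (array([ 471. , -252.7]), array([55.5, 84.4]), 85.4, 25.7, 371)
[0.0202 0.0245 0.0256 0.0264 0.0277]
[ 0.47192897 -0.25639987  0.05762911] 0.5243409697104631
```

View pics/i.png

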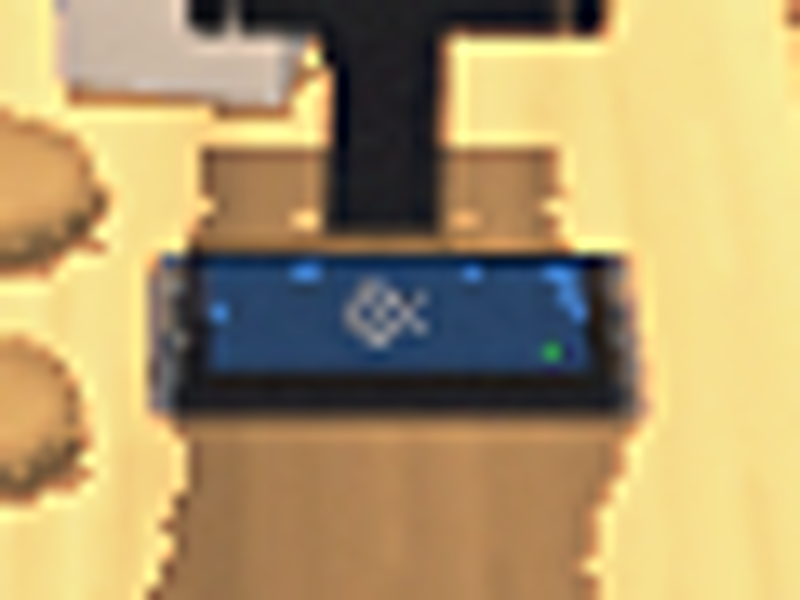

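The tile has dropped into the dock (face ≈26 mm, gaps both ends). Now press.

Request:
drive_tool --pt "0 0 0 0 0 0 0" --pt "0 0 0 0 0 0 0" --pt "0 0 0 -10 0 0 0" --pt "0 0 0 -10 0 0 0" --pt "0 0 0 -8 0 0 0"

```text
time_s: 17.2
tcp_pos: [0.4715, -0.2563, 0.0281]
ee_rot: [[0.999, -0.049, -0.002], [-0.049, -0.999, 0.001], [-0.002, -0.001, -1.0]]
wrist_force: [0.0, -0.3, 0.5]
gripper_width: 0.144
gripper_force: 0.0
```

Request:
drive_tool --pt "0 0 0 0 0 0 0" --pt "0 0 0 -3 0 0 0" --pt "0 0 0 -1 0 0 0" --pt "0 0 0 0 0 0 0" --pt "0 0 0 0 0 0 0"

```text
time_s: 17.62
tcp_pos: [0.4726, -0.2566, 0.026]
ee_rot: [[0.999, -0.049, 0.0], [-0.049, -0.999, -0.0], [0.0, 0.0, -1.0]]
wrist_force: [0.3, 0.1, -0.7]
gripper_width: 0.0
gripper_force: 0.0
```

Request:
drive_tool --pt "0 0 0 -1.5 0 0 0" --pt "0 0 0 0 0 0 0" --pt "0 0 0 -1.5 0 0 0" --pt "0 0 0 0 0 0 0" --pt "0 0 0 0 0 0 0"

```text
time_s: 18.03
tcp_pos: [0.4724, -0.2565, 0.0228]
ee_rot: [[0.999, -0.049, -0.0], [-0.049, -0.999, 0.0], [-0.0, -0.0, -1.0]]
wrist_force: [-0.2, -1.1, -0.8]
gripper_width: 0.005
gripper_force: 0.0
```

Request:
drive_tool --pt "0 0 0 -1 0 0 0" --pt "0 0 0 0 0 0 0" --pt "0 0 0 -1 0 0 0" --pt "0 0 0 0 0 0 0" --pt "0 0 0 0 0 0 0"

```text
time_s: 18.45
tcp_pos: [0.4726, -0.2567, 0.0212]
ee_rot: [[0.999, -0.049, 0.001], [-0.049, -0.999, -0.0], [0.001, 0.0, -1.0]]
wrist_force: [-0.5, 0.6, 3.9]
gripper_width: 0.005
gripper_force: 2.2
```

Request:
drive_tool --pt "0 0 0 -1 0 0 0" --pt "0 0 0 0 0 0 0" --pt "0 0 0 -1 0 0 0" --pt "0 0 0 0 0 0 0" --pt "0 0 0 0 0 0 0"

```text
time_s: 18.87
tcp_pos: [0.4727, -0.2567, 0.019]
ee_rot: [[0.999, -0.049, 0.001], [-0.049, -0.999, -0.0], [0.001, 0.0, -1.0]]
wrist_force: [-0.5, 0.7, 3.9]
gripper_width: 0.005
gripper_force: 2.2
```

Request:
drive_tool --pt "0 0 0 -1 0 0 0" --pt "0 0 0 0 0 0 0" --pt "0 0 0 -1 0 0 0" --pt "0 0 0 0 0 0 0" --pt "0 0 0 0 0 0 0"

```text
time_s: 19.28
tcp_pos: [0.4726, -0.2567, 0.0169]
ee_rot: [[0.999, -0.049, 0.001], [-0.049, -0.999, -0.0], [0.001, 0.0, -1.0]]
wrist_force: [0.5, 0.2, 3.4]
gripper_width: 0.006
gripper_force: 1.9
```

Request:
drive_tool --pt "0 0 0 -1 0 0 0" --pt "0 0 0 0 0 0 0" --pt "0 0 0 0 0 0 0"

```text
time_s: 19.53
tcp_pos: [0.4727, -0.2567, 0.0162]
ee_rot: [[0.999, -0.049, 0.001], [-0.049, -0.999, -0.0], [0.001, 0.0, -1.0]]
wrist_force: [-0.5, 0.7, 6.6]
gripper_width: 0.007
gripper_force: 3.1
```

Request:
drive_tool --pt "0 0 0 -1 0 0 0" --pt "0 0 0 0 0 0 0" --pt "0 0 0 0 0 0 0"

```text
time_s: 19.78
tcp_pos: [0.4727, -0.2567, 0.0161]
ee_rot: [[0.999, -0.048, 0.001], [-0.048, -0.999, -0.001], [0.001, 0.0, -1.0]]
wrist_force: [-2.2, 1.2, 12.7]
gripper_width: 0.007
gripper_force: 6.2
```

Request:
drive_tool --pt "0 0 0 -1 0 0 0" --pt "0 0 0 0 0 0 0" --pt "0 0 0 0 0 0 0"

```text
time_s: 20.03
tcp_pos: [0.4729, -0.2569, 0.0161]
ee_rot: [[0.999, -0.048, 0.001], [-0.048, -0.999, -0.001], [0.001, 0.001, -1.0]]
wrist_force: [-3.4, 2.9, 18.5]
gripper_width: 0.005
gripper_force: 8.9
```

Bottomed out: 6 mm of travel and the force is rising. Retreat and check.

Request:
drive_tool --pt "0 0 0 5 0 0 0" --pt "0 0 0 20 0 0 0" --pt "0 0 0 30 0 0 0" --pt "0 0 0 30 0 0 0" --pt "0 -10 35 20 0 0 0"

```text
time_s: 20.45
tcp_pos: [0.465, -0.2245, 0.1206]
ee_rot: [[0.999, -0.053, 0.004], [-0.053, -0.999, -0.002], [0.004, 0.002, -1.0]]
wrist_force: [2.2, 1.2, 0.9]
gripper_width: 0.006
gripper_force: 0.0
```

Request:
drive_tool --pt "0 -10 38 10 0 0 0" --pt "0 -10 38 0 0 0 0" --pt "0 -10 38 0 0 0 0" --pt "0 -5 38 0 0 0 0" --pt "0 0 38 0 0 0 0"

```text
time_s: 20.87
tcp_pos: [0.4249, -0.0303, 0.1282]
ee_rot: [[0.999, -0.05, -0.002], [-0.05, -0.999, 0.0], [-0.002, -0.0, -1.0]]
wrist_force: [0.1, 0.6, 1.3]
gripper_width: 0.008
gripper_force: 0.0
```

Request:
drive_tool --pt "0 0 38 0 0 0 0" --pt "0 0 38 0 0 0 0" --pt "0 0 0 0 0 0 0" --pt "0 0 0 0 0 0 0" --pt "0 0 0 0 0 0 0"

```text
time_s: 21.28
tcp_pos: [0.4265, 0.0443, 0.1281]
ee_rot: [[0.999, -0.048, -0.002], [-0.048, -0.999, -0.001], [-0.002, 0.001, -1.0]]
wrist_force: [-0.0, 0.6, 1.3]
gripper_width: 0.004
gripper_force: 0.0
```

```bash
python3 - <<'E'
from h import *
P=capture('top')
for l,h in dict(carved_box=.064,pay_tile=.02,board=.02,soap_carton=.088,compass_l=.036).items():
    for m in masks_of(l,P)[:2]:
        if m['p']<.4: continue
        X=world(P,m['region']);print(l,round(m['p'],2),top(X,h),np.percentile(X[:,2],[5,50,95]).round(4))
cv2.imwrite('pics/j.png',cv2.resize(P['frame'][100:280,180:420],(800,600))[:,:,::-1]);print(sense()['tcp_pos'])
E
```

```text
carved_box 0.73 (array([665.8, -36. ]), array([51.9, 52.9]), 85.8, 63.2, 389) [0.0044 0.0622 0.0659]
pay_tile 0.95 (array([ 472.2, -255.8]), array([54.3, 88.7]), 87.3, 20.5, 709) [0.017  0.0204 0.0233]
board 0.71 (array([ 485.1, -259. ]), array([375.9, 217.2]), 87.4, 20.3, 9909) [0.0168 0.0203 0.0234]
soap_carton 0.84 (array([ 504.7, -382.8]), array([48.7, 50.1]), 74.7, 88.5, 416) [0.0343 0.0876 0.091 ]
compass_l 0.88 (array([ 553.8, -307.7]), array([50.2, 49.7]), 3.2, 34.9, 295) [0.0301 0.0346 0.0378]
compass_l 0.8 (array([ 560.4, -220.2]), array([50.7, 49. ]), 0.1, 34.6, 317) [0.0303 0.0344 0.0377]
[0.4273123  0.04343478 0.12873142]
```

View pics/j.png

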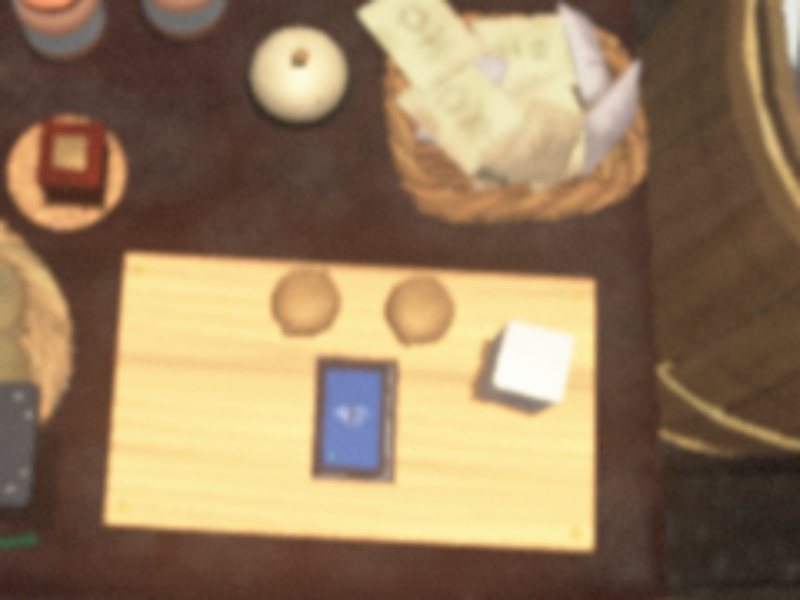

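The tile lies flush in the dock (around (355,418)), the box stands on the mat (72,158), and the carton and compasses haven't moved. Handing in.

```bash
python3 -c "
from station import *
print(finish_job())"
```

```text
the job is handed in; nothing more can be done
None
```

The job is handed in, with no verdict returned: in the last picture the carved box stands on the cork mat about 14 mm off centre, the payment tile sits flush in the dock about 3 mm off centre, and the carton and compasses are within 2 mm of where they started.

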